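# Sort the used syringes and hold the blue one up to the camera

### The arm

A 6-joint arm with a two-finger parallel gripper is mounted at the origin on the work surface. World frame = base frame: x ahead of the robot, y to its left, z up, the work surface at z = 0. Lengths are in m, angles in rad, forces in N, time in s.
With the tool pointing down it reaches from about 0.35 to 0.775 m from the base axis. Payload 7.3 kg.
Tool frame: the origin (TCP) lies on the mounting face of the last link; the fingertips stand 178 mm ahead of it and the grasp point (between the pads) lies 159 mm ahead of it (robot.grip_depth is the distance from the TCP to the grasp point, in m); z points along the fingers, y is the line along which they close (so a half turn about z gives the same grasp; the last joint's range is limited). The gripper opens to 92 mm and grips with 3 to 60 N. Pads are 19 mm wide; open, the fingers measure 130 mm over their backs; the gripper's body (75 mm by 190 mm) begins 47 mm behind the grasp point.
Start: joints at [0.998, 0.342, 1.524, -0, 1.275, -0.146], TCP at [0.217, 0.478, 0.405] pointing down, gripper open.
Joint ranges: [-2.53, 2.53], [-0.77, 2.02], [0.04, 2.7], [-1, 4.14], [0.28, 2.66], [-3.11, 3.11]. Speed limits (rad/s): [2.57, 2.57, 3.14, 3.14, 3.14, 3.14].

### API

Orientations are given as [roll, pitch, yaw] about the fixed x, y, z axes, in that order (R = Rz(yaw) Ry(pitch) Rx(roll)).
In Python, from cell import observe, cams, robot, models gives the robot as it stands.
- The arm moves only by the shell command python3 -m jog 'ROWS' [FORCE]. ROWS is JSON, a list of rows, each a list of 3 entries, a list of its own where there are three numbers: the shift along the tool's x, y, z each as a share of 0.4 m, from -1 to 1, then the turn about the tool's z as a share of pi rad, from -1 to 1, then the closure, from 0 (fully open) to 1 (shut). In form: [[[x, y, z], turn, jaw], ...]. A call has 1 to 12 rows; each row is the pose to reach, as a shift and turn from the pose commanded when the call began, along the tool's axes at that moment, turning the shorter way round; what a row does not reach only later rows make up. A row lasts 1/8 s, in which the tool goes at most 62.5 mm and 10.7 degrees, less where a joint would pass 70% of its speed; a pose out of reach is approached as far as the arm can. A call with a number of a shift or a turn outside -1 to 1 is refused whole. A call with a gripper value outside its range is refused whole. The fingers move at their own pace and stop on an object; FORCE is the grip in N (left out, the last holds). Time passes only in rows, so rows that repeat a pose let the fingers close. It gives the time, the measured TCP pose, the force, the opening and the grip force at its end, in the units of the state.
- observe(): the state, without advancing time (a new reading comes with each control period).
- cams.read_camera(name): name is "scene" or "top"; returns the picture (384x512x3 uint8, red, green, blue); there is no depth.
- cams.camera_model(name): a dict with "camera_matrix" (3x3 intrinsics, pixels), "pose" (4x4, takes a point from camera to world coordinates). Camera axes: x right, y down, z forward; pixel columns grow to the right and rows downward; lengths in m; the calibration is good to about 2 mm. A picture is of the moment at which its call begins. camera_model takes no time and is no camera call.
- robot.hand_in(): hands the job in; it is judged then, once.
Trained networks look in the newest picture that a camera, given by its name, has taken for a name from the list of things; names that differ only in an ending like _2 or _b are one class to them, and where a whole thing is asked for, a point or a joint stands for the part that bears it (a point fixed in the world has none). Each returns a list of dicts, best first, with "confidence" (0 to 1); they miss things now and then, are a little off and sometimes report something else, mostly with a low value. They report only what shows in the picture. A call takes as long as a camera call.
- models.find_in(target, camera): "position" ([x, y, z] in m, in world coordinates, good to about 4 mm: the middle of the surface that is visible of it).
- models.pinpoint(target, camera): "position" ([x, y, z] in m, in world coordinates, good to about 4 mm: a listed point, or the origin of a listed thing).
The state is a dict: "time": time; "qpos": joint angles; "qvel": joint speeds; "joint_efforts": joint torques, N m; "tool_pos": TCP position; "tool_rot": TCP orientation; "contact_force": force on the tool from outside, world axes, zero at the start; "torque": the same for the moment, N m; "opening": finger opening in m; "grip_force": force on a finger pad.
Only numpy, scipy, OpenCV 4.12 (cv2) and the standard library are available. Lean on these libraries where they do the work, as an engineer would, in place of code of your own. Each camera call takes 0.05 s, during which the arm holds its last target. There are 200 camera calls.

### The job

Clear the used syringes from the mat: put the red one in the red tray and the yellow one in the yellow tray, and let go of them there. Then pick up the blue syringe and hold it still in the air in front of the inspection camera, the middle of its barrel 12 cm straight out from the lens and at lens height, level and square across the camera's view, its nozzle pointing to the robot's left; finish while still holding it there. Leave the green syringe and everything else on the table where they are.

Things in the scene. Friction and masses are not known exactly. Their poses are not given: they have to be found in the camera images.
- blue_syringe: Rigid 20 ml syringe, 20-45 g, blue plunger and flange, clear barrel; lies on the 4 mm mat. Origin at the middle of the barrel, 14 mm above the table; x along it to the nozzle, z up. Barrel 20 mm thick, x = -40 to 40 mm (grip here); nozzle 6 mm thick to x = 52; flange at x = -42, 4 mm thick, 36 wide (y), 20 high; 10 mm rod and 20 mm thumb disc to x = -72. Centre of mass at x = -10.
- blue_tip (a point): Tip of the blue syringe's nozzle, 52 mm from its origin along its x. The four syringes lie side by side on the mat in any order, about 85 mm apart, nozzles roughly away from the robot.
- red_syringe: 20 ml plastic syringe with a red plunger and red finger flange, clear barrel, 124 mm long, 30 g, rigid (plunger fixed). Same shape and frame as the blue one.
- yellow_syringe: 20 ml plastic syringe with a yellow plunger and yellow finger flange, clear barrel, 124 mm long, 30 g, rigid (plunger fixed). Same shape and frame as the blue one.
- green_syringe: 20 ml plastic syringe with a green plunger and green finger flange, clear barrel, 124 mm long, 30 g, rigid (plunger fixed). Same shape and frame as the blue one. Stays on the mat.
- red_tray: Red open tray fixed to the table, 190 mm (its x) by 150 mm (its y), 30 mm high, walls and floor 5 mm thick. Origin under its centre, on the table; z up. It stands to one side of the mat, the yellow tray to the other; which side varies.
- yellow_tray: Yellow open tray, same sizes and frame as the red one, fixed.
- camera: White camera on a post, fixed to the table beyond the mat, looking level towards the robot along its own -x. Origin under its 100 mm square foot, on the table; y to the robot's left at yaw 0, z up. Lens axis 170 mm above the table; head 54 (x) by 76 mm (y), top 196 mm above the table; lens front 55 mm ahead of the origin.
- lens (a point): Centre of the front of the lens; axes as the camera's.
- view (a point): The point where the middle of the blue barrel must be shown: 120 mm straight out from the lens, 170 mm above the table; axes as the camera's.
- amber_vial: Amber glass vial with metal cap, 32 mm across, 58 mm high, standing right of the camera. Origin under its centre. Leave alone.
- clear_vial: Clear vial with blue cap, 32 mm across, 58 mm high, right of the camera. Origin under its centre. Leave alone.
- steel_bowl: Steel bowl, 110 mm across, 40 mm high, left of the camera. Origin under its centre. Leave alone.
- tape_roll: White roll, 68 mm across, 25 mm high, lying beyond the mat, left of the camera. Origin under its centre. Leave alone.
- forceps: Steel forceps 127 mm long, 7 mm high, lying across, ahead on the right, before the vials. Origin on the table under their middle, x lengthwise. Leave alone.

How it is judged:
By the outcome, as a careful person would: the job done as asked, in the order asked, and still so for the second after the job is handed in, while the arm keeps its last pose, push and grip.
It also fails if it takes over 67 s, if anything falls off the work surface, if the arm or the gripper's body presses on something with over 40 N, if the wrist force passes 120 N, or if a joint passes its speed limit or range.

## Working session

There is one attempt and no reset: what is moved stays moved. The work goes in short steps, Python scripts to look and compute and a shell command to move; the robot and the scene stay as the last step left them, time stands still between calls to the robot, and variables do not carry over. Pictures are saved under pics/ and viewed, at most 10 in all, crops included, and the job is handed in when it is done.

```bash
ls; mkdir -p pics; python3 - <<'E'
from cell import observe,cams,robot,models
import cv2
s=observe();print(s)
for c in("scene","top"):
    im=cams.read_camera(c);cv2.imwrite(f"pics/{c}0.png",im[:,:,::-1])
    m=cams.camera_model(c);print(c,m["camera_matrix"],m["pose"])
    for n in("red_syringe","yellow_syringe","blue_syringe","green_syringe","blue_tip","red_tray","yellow_tray","camera","lens","view","amber_vial","clear_vial","steel_bowl","tape_roll","forceps"):
        r=models.pinpoint(n,c);print(n,[([round(float(v),3) for v in d["position"]],round(d["confidence"],2)) for d in r[:2]])
print(observe()["time"])
E
```

```text
pics
{'time': 0.0, 'qpos': array([ 9.97998310e-01,  3.42691666e-01,  1.52499561e+00, -1.53356388e-05,
        1.27536498e+00, -1.46028872e-01]), 'qvel': array([ 0.00022981, -0.00082498,  0.00112788,  0.00023118, -0.00036332,
        0.00069789]), 'joint_efforts': array([-2.17952487e-05, -4.31239700e+01, -2.44218493e+01,  7.19089690e-02,
        5.59267402e-02, -9.50873232e-05]), 'tool_pos': array([0.2172383 , 0.47780303, 0.40406835]), 'tool_rot': array([-3.14014645e+00, -1.97879277e-04,  2.71482784e+00]), 'contact_force': array([-0.4187779 ,  0.00412294,  0.33506557]), 'torque': array([-0.00705026, -0.01091725, -0.07873108]), 'grip_force': 0.0, 'opening': 0.09191762490754386}
scene [[455.59266651   0.         249.43076059]
 [  0.         455.59266651 193.50018418]
 [  0.           0.           1.        ]] [[-0.09067455  0.80065738 -0.59222114  1.24338428]
 [ 0.9957593   0.06361024 -0.0664617   0.0687556 ]
 [-0.01554172 -0.59573609 -0.80302986  0.99150428]
 [ 0.          0.          0.          1.        ]]
red_syringe [([0.496, 0.038, 0.011], 0.74)]
yellow_syringe [([0.505, 0.136, 0
[... 963 characters left out ...]
_syringe [([0.494, 0.037, 0.01], 0.51)]
yellow_syringe [([0.502, 0.13, 0.012], 0.55)]
blue_syringe [([0.466, -0.036, 0.013], 0.56)]
green_syringe [([0.473, -0.129, 0.016], 0.56), ([0.489, 0.34, -0.0], 0.42)]
blue_tip [([0.516, -0.044, 0.015], 0.81)]
red_tray [([0.482, -0.316, -0.007], 0.69)]
yellow_tray [([0.491, 0.34, -0.0], 0.56)]
camera []
lens [([0.684, -0.375, 0.001], 0.63), ([0.727, -0.032, 0.17], 0.57)]
view []
amber_vial [([0.708, -0.25, -0.004], 0.56)]
clear_vial [([0.685, -0.376, 0.003], 0.49), ([0.502, 0.133, 0.012], 0.27)]
steel_bowl [([0.717, 0.274, -0.0], 0.65), ([0.654, -0.227, 0.002], 0.2)]
tape_roll [([0.641, 0.195, -0.001], 0.82)]
forceps [([0.653, -0.228, 0.002], 0.7)]
1.6
```

```bash
cd pics; python3 -c "
import cv2
cv2.imwrite('s2.png',cv2.resize(cv2.imread('scene0.png'),(800,600),interpolation=3))
cv2.imwrite('t2.png',cv2.resize(cv2.imread('top0.png'),(800,600),interpolation=3))"
```

```text
(no output)
```

View pics/s2.png

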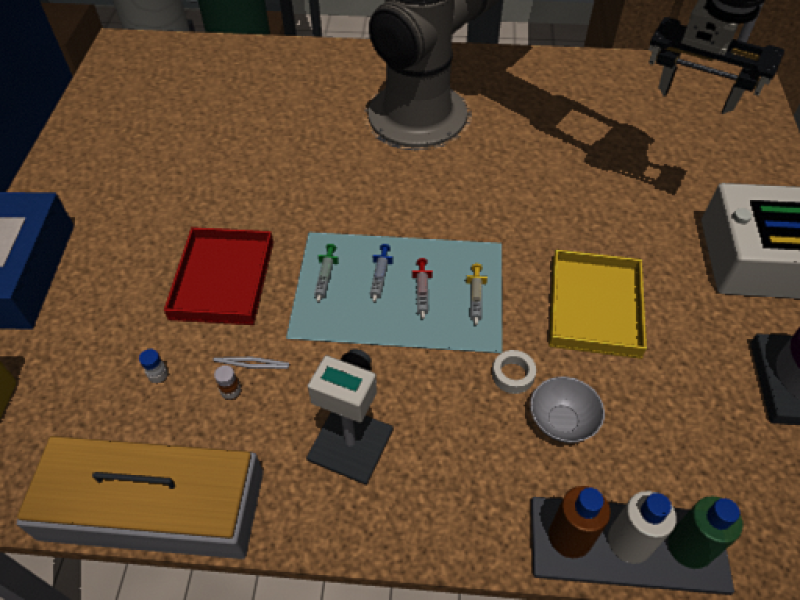

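View pics/t2.png

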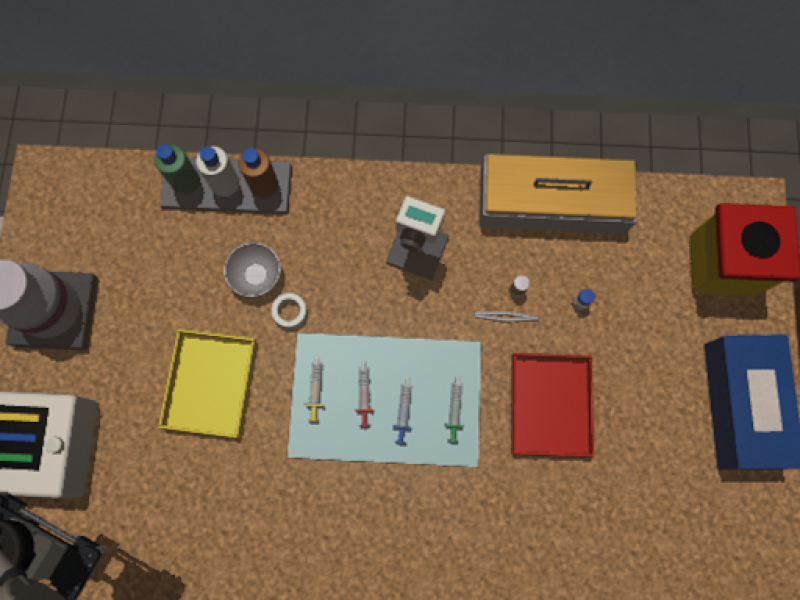

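Both views show, from the robot's left to right: yellow (476,294 in scene), red (422,287), blue (381,272) and green (326,272). The nozzles point away from the robot. The yellow tray is left, the red tray is right, and the camera head is turned some way about vertical. I'll crop for yaw and edges.

```bash
cd pics; python3 -c "
import cv2,numpy as np
s=cv2.imread('scene0.png');t=cv2.imread('top0.png')
f=lambda im,x0,x1,y0,y1:cv2.resize(im[y0:y1,x0:x1],(400,300),interpolation=cv2.INTER_CUBIC)
a=f(t,190,310,215,305);b=f(s,190,326,145,247)
c=f(t,236,300,120,168+8-8);d=f(s,190,262,218,272+38-38)
c=f(t,236,300,124,172);d=f(s,186,266,220,310-30)
d=f(s,174,270,222,294)
d=cv2.resize(s[222:312,184:304],(400,300),interpolation=cv2.INTER_CUBIC)
cv2.imwrite('c.png',np.vstack([np.hstack([a,b]),np.hstack([c,d])]))"
```

```text
(no output)
```

View pics/c.png

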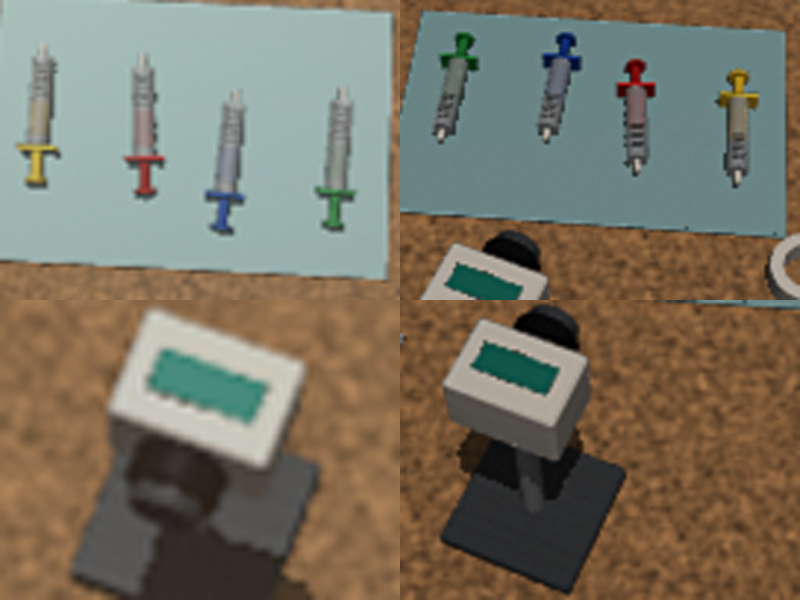

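The crops give usable points in both views: syringe tips and thumb discs on the mat, the camera head's top corners, and the foot corners. The camera is turned roughly -20°. Next I'll triangulate these.

```bash
cat > h.py <<'E'
import numpy as np, cv2
from cell import observe,cams,robot,models
def P(c):
    m=cams.camera_model(c);E=np.linalg.inv(m["pose"]);return m["camera_matrix"]@E[:3]
def tri(pt,ps):
    X=cv2.triangulatePoints(P("top"),P("scene"),np.array(pt,float).reshape(2,1),np.array(ps,float).reshape(2,1))
    return (X[:3]/X[3]).ravel()
def onz(c,p,z):
    M=P(c);H=np.c_[M[:,0],M[:,1],M[:,2]*z+M[:,3]];q=np.linalg.solve(H,[p[0],p[1],1]);return q[:2]/q[2]
def go(x,y,z,yaw,s=None):
    "shares from the present pose to TCP x,y,z and yaw (deg)"
    s=s or observe();w=s["tool_rot"][2];d=np.array([x,y,z])-s["tool_pos"]
    t=[d[0]*np.cos(w)+d[1]*np.sin(w),d[0]*np.sin(w)-d[1]*np.cos(w),-d[2]]
    a=-((np.radians(yaw)-w+np.pi)%(2*np.pi)-np.pi)
    print("shift",np.round(np.array(t)/.4,4),"turn",round(a/np.pi,4))
E
python3 - <<'E'
from h import *
T=lambda x,y:(190+x/3.3333-.35,215+y/3.3333-.35)
S=lambda x,y:(190+x/2.9412-.33,145+y/2.9412-.33)
for n,a,b,c,d in(("yel",(44,46),(37,183),(337,184),(338,75)),("red",(142,55),(146,193),(237,172),(235,64)),("blue",(237,92),(222,230),(146,140),(167,37)),("green",(343,89),(333,227),(41,139),(64,38))):
    t=tri(T(*a),S(*c));e=tri(T(*b),S(*d))
    print(n,t.round(4),e.round(4),"len",np.linalg.norm(t-e).round(4))
    for c_,f,p,q in(("top",T,a,b),("scene",S,c,d)):
        p=onz(c_,f(*p),.014);q=onz(c_,f(*q),.018);v=p-q
        print("   ",c_,"yaw",np.degrees(np.arctan2(v[1],v[0])).round(1),"origin",(p-.052*v/np.linalg.norm(v)).round(4))
T=lambda x,y:(236+x/6.25-.4,124+y/6.25-.4)
S=lambda x,y:(184+x/3.3333-.35,222+y/3.3333-.35)
A=[(152,10),(303,67),(265,168),(110,105)];B=[(155,158-1),(43,80),(80,20),(187,55)]
B=[None,(43,80),(80,20),(187,55)]
for i in(1,2,3):print("head",tri(T(*A[i]),S(*B[i])).round(4))
for c,f,L in(("top",T,A),("scene",S,[(155,118),(43,80),(80,20),(187,55)])):
    q=np.array([onz(c,f(*p),.196) for p in L]);l=q[3]-q[2];k=q[0]-q[1];print(c,q.mean(0).round(4),"yaw",np.degrees(np.arctan2(-l[0],l[1])).round(1),np.degrees(np.arctan2(-k[0],k[1])).round(1),np.linalg.norm(l).round(3))
F=[onz("scene",S(*p),.004) for p in((222,172),(170,290),(43,240))]
l=F[1]-F[2];k=F[1]-F[0];print("foot",np.round((F[0]+F[2])/2,4),np.degrees(np.arctan2(-l[0],l[1])).round(1),"x-edge",np.degrees(np.arctan2(k[1],k[0])).round(1),np.linalg.norm(l),np.linalg.norm(k))
for c in("top","scene"):
    cams.read_camera(c)
    for n in("lens","camera","red_syringe","blue_syringe","yellow_syringe"):
        print(c,n,[(d["position"],d["confidence"]) for d in models.pinpoint(n,c)[:1]])
go(.49,.037,.30,-3)
E
```

```text
yel [0.5528 0.1359 0.0104] [0.4296 0.1335 0.0133] len 0.1233
    top yaw 1.5 origin [0.5002 0.1353]
    scene yaw 0.8 origin [0.5036 0.1337]
red [0.5485 0.0466 0.0127] [0.4253 0.0362 0.0154] len 0.1237
    top yaw 5.1 origin [0.4964 0.0432]
    scene yaw 4.6 origin [0.4978 0.0411]
blue [ 0.5191 -0.0395  0.0121] [ 0.3964 -0.0318  0.0151] len 0.123
    top yaw -3.6 origin [ 0.4669 -0.036 ]
    scene yaw -3.6 origin [ 0.4687 -0.0362]
green [ 0.5263 -0.1348  0.013 ] [ 0.4039 -0.1302  0.0135] len 0.1224
    top yaw -2.6 origin [ 0.4741 -0.1318]
    scene yaw -2.3 origin [ 0.475  -0.1332]
head [ 0.7941 -0.09    0.1947]
head [ 0.7479 -0.0749  0.1913]
head [ 0.7713 -0.0057  0.1974]
top [ 0.782  -0.0472] yaw -20.6 -19.3 0.073
scene [ 0.7829 -0.0484] yaw -16.0 -16.0 0.071
foot [ 0.7824 -0.0494] -17.4 x-edge -16.7 0.09676830321237948 0.0953300155919789
top lens [([0.731, -0.0338, 0.1684], 0.78)]
top camera [([0.7803, -0.0473, 0.0018], 0.67)]
top red_syringe [([0.5011, 0.1316, 0.0091], 0.71)]
top blue_syringe [([0.4908, 0.3401, -0.0014], 0.19)]
top yellow_syringe [([0.7285, -0.0337, 0.1719], 0.73)]
scene lens [([0.7303, -0.034, 0.1678], 0.87)]
scene camera [([0.7813, -0.0469, 0.0003], 0.56)]
scene red_syringe [([0.4984, 0.0428, 0.0125], 0.6)]
scene blue_syringe [([0.4666, -0.0377, 0.0166], 0.67)]
scene yellow_syringe [([0.5047, 0.1368, 0.019], 0.79)]
shift [-1.0769 -0.7212  0.2619] turn 0.8808
```

Two-view checks hold up: syringe lengths are about 123 mm, heights 10–15 mm, and the head top is about 195 mm. Red is at (0.497, 0.042) with yaw 5°. The camera yaw is about -17°. Moving over red.

```bash
python3 -m jog '[[[-0.95,-0.65,0],0.85,0.45],[[-0.95,-0.65,0],0.85,0.45],[[-0.95,-0.65,0],0.85,0.45],[[-0.95,-0.65,0],0.85,0.45],[[-0.95,-0.65,0],0.85,0.45],[[-0.95,-0.65,0],0.85,0.45],[[-0.95,-0.65,0],0.85,0.45],[[-0.95,-0.65,0],0.85,0.45],[[-0.95,-0.65,0],0.85,0.45],[[-0.95,-0.65,0],0.85,0.45],[[-0.95,-0.65,0],0.85,0.45],[[-0.95,-0.65,0],0.85,0.45]]' 20; python3 -c "
from h import *
go(.492,.0415,.25,5)"
```

```text
time: 3.7
tool_pos: [0.4556, 0.0839, 0.4048]
tool_rot: [-3.142, -0.0, 0.458]
contact_force: [-0.9, 0.4, 0.1]
opening: 0.0505
grip_force: 0.0
shift [0.0347 0.1353 0.3869] turn 0.1182
```

```bash
python3 -m jog '[[[0.035,0.135,0.387],0.118,0.45],[[0.035,0.135,0.387],0.118,0.45],[[0.035,0.135,0.387],0.118,0.45],[[0.035,0.135,0.387],0.118,0.45],[[0.035,0.135,0.387],0.118,0.45]]'; python3 - <<'E'
from h import *
s=observe();print(s["tool_pos"],s["tool_rot"])
go(.492,.0415,.184,5)
for c in("top","scene"):cams.read_camera(c)
for c in("top","scene"):
  for n in("red_syringe","blue_syringe"): print(c,n,[(d["position"],d["confidence"]) for d in models.pinpoint(n,c)[:1]])
E
```

```text
time: 4.32
tool_pos: [0.4926, 0.0422, 0.2512]
tool_rot: [3.142, -0.002, 0.094]
contact_force: [-0.7, -0.3, 0.0]
opening: 0.0505
grip_force: 0.0
[0.49263484 0.04221698 0.25124174] [ 3.14154091e+00 -1.67481711e-03  9.43005826e-02]
shift [-0.0017  0.0016  0.1681] turn 0.0022
top red_syringe [([0.4925, 0.0415, 0.0171], 0.51)]
top blue_syringe [([0.4658, -0.0357, 0.0135], 0.75)]
scene red_syringe [([0.4947, 0.0385, 0.0122], 0.68)]
scene blue_syringe [([0.4671, -0.0351, 0.0166], 0.7)]
```

Descend, close, lift.

```bash
python3 -m jog '[[[0,0.001,0.1],0,0.45],[[0,0.001,0.15],0,0.45],[[0,0.001,0.167],0,0.45],[[0,0.001,0.167],0,0.45],[[0,0.001,0.167],0,1],[[0,0.001,0.167],0,1],[[0,0.001,0.167],0,1],[[0,0.001,0.167],0,1],[[0,0.001,0.167],0,1],[[0,0.001,0.167],0,1]]' 20; python3 -m jog '[[[0,0,-0.05],0,1],[[0,0,-0.2],0,1],[[0,0,-0.3],0,1],[[0,0,-0.3],0,1]]'; python3 - <<'E'
from h import *
go(.483,-.316,.30,0)
E
```

```text
time: 5.88
tool_pos: [0.4924, 0.0416, 0.1834]
tool_rot: [-3.142, -0.0, 0.094]
contact_force: [-1.0, 0.1, 3.6]
opening: 0.0194
grip_force: 20.0
time: 6.38
tool_pos: [0.4931, 0.0415, 0.3059]
tool_rot: [3.141, -0.007, 0.094]
contact_force: [-0.1, -0.3, -1.5]
opening: 0.0194
grip_force: 20.0
shift [-0.1091  0.8875  0.0148] turn 0.03
```

```bash
python3 -m jog '[[[-0.11,0.888,0.015],0.03,1],[[-0.11,0.888,0.015],0.03,1],[[-0.11,0.888,0.015],0.03,1],[[-0.11,0.888,0.015],0.03,1],[[-0.11,0.888,0.015],0.03,1],[[-0.11,0.888,0.015],0.03,1],[[-0.11,0.888,0.015],0.03,1],[[-0.11,0.888,0.015],0.03,1],[[-0.11,0.888,0.015],0.03,1]]'; python3 - <<'E'
from h import *
go(.483,-.316,.187,0)
im=cams.read_camera("scene");cv2.imwrite("pics/s3.png",cv2.resize(im[100:270,60:330,::-1],(540,340)))
E
```

```text
time: 7.5
tool_pos: [0.4821, -0.3148, 0.2966]
tool_rot: [-3.14, 0.001, 0.001]
contact_force: [-0.2, -0.0, -0.8]
opening: 0.019
grip_force: 20.0
shift [0.0023 0.003  0.274 ] turn 0.0005
```

View pics/s3.png

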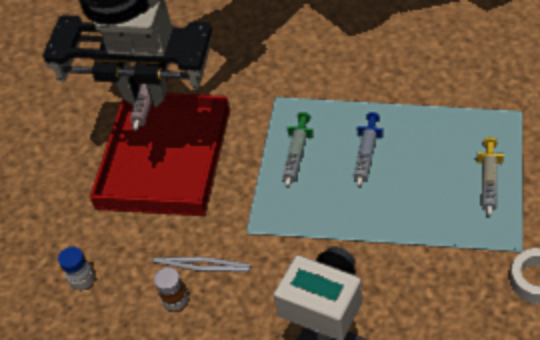

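The red syringe is held over the red tray (nozzle at 140,120), and the others are undisturbed. Lowering to release.

```bash
python3 -m jog '[[[0,0,0.14],0,1],[[0,0,0.24],0,1],[[0,0,0.27],0,1],[[0,0,0.27],0,1],[[0,0,0.27],0,1],[[0,0,0.27],0,0.45],[[0,0,0.27],0,0.45],[[0,0,0.27],0,0.45],[[0,0,0.27],0,0.45]]'; python3 -m jog '[[[0,0,-0.05],0,0.45],[[0,0,-0.2],0,0.45],[[0,0,-0.3],0,0.45],[[0,0,-0.3],0,0.45]]'; python3 - <<'E'
from h import *
go(.497,.1345,.26,1.2)
E
```

```text
time: 8.68
tool_pos: [0.4819, -0.3163, 0.1892]
tool_rot: [3.142, -0.0, -0.0]
contact_force: [-0.9, 0.2, -0.6]
opening: 0.0498
grip_force: 0.0
time: 9.18
tool_pos: [0.4825, -0.3167, 0.3127]
tool_rot: [3.137, -0.006, -0.0]
contact_force: [0.5, -0.6, -0.3]
opening: 0.0503
grip_force: 0.0
shift [ 0.0361 -1.128   0.1317] turn -0.0067
```

```bash
python3 -m jog '[[[0.03,-0.95,0.03],-0.007,0.45],[[0.03,-0.95,0.03],-0.007,0.45],[[0.03,-0.95,0.03],-0.007,0.45],[[0.03,-0.95,0.03],-0.007,0.45],[[0.03,-0.95,0.03],-0.007,0.45],[[0.03,-0.95,0.03],-0.007,0.45],[[0.03,-0.95,0.03],-0.007,0.45],[[0.03,-0.95,0.03],-0.007,0.45],[[0.03,-0.95,0.03],-0.007,0.45]]'; python3 - <<'E'
from h import *
go(.497,.1345,.26,1.2)
im=cams.read_camera("scene");cv2.imwrite("pics/s4.png",cv2.resize(im[100:270,60:330,::-1],(540,340)))
E
```

```text
time: 10.3
tool_pos: [0.494, 0.0624, 0.2967]
tool_rot: [3.141, 0.001, 0.02]
contact_force: [0.0, -0.1, 0.0]
opening: 0.0504
grip_force: 0.0
shift [ 0.011  -0.1799  0.0917] turn -0.0003
```

View pics/s4.png

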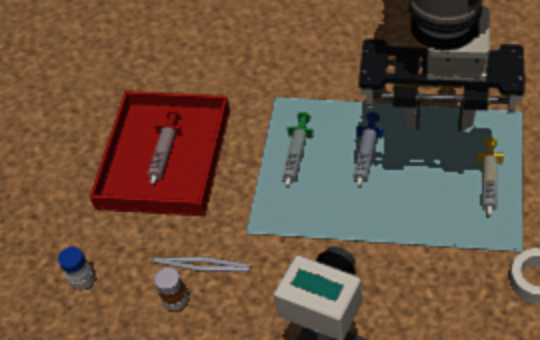

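The red syringe lies flat in the red tray (165,145); the others haven't moved. Next is yellow.

```bash
python3 -m jog '[[[0.011,-0.18,0.09],0,0.45],[[0.011,-0.18,0.09],0,0.45],[[0.011,-0.18,0.09],0,0.45],[[0.011,-0.18,0.09],0,0.45]]'; python3 - <<'E'
from h import *
go(.497,.1345,.185,1.2)
E
```

```text
time: 10.85
tool_pos: [0.4972, 0.1347, 0.2617]
tool_rot: [3.141, -0.001, 0.021]
contact_force: [-0.5, 0.3, -0.3]
opening: 0.0509
grip_force: 0.0
shift [-0.0004  0.0006  0.1917] turn 0.0
```

```bash
python3 -m jog '[[[0,0,0.12],0,0.45],[[0,0,0.17],0,0.45],[[0,0,0.19],0,0.45],[[0,0,0.19],0,0.45],[[0,0,0.19],0,1],[[0,0,0.19],0,1],[[0,0,0.19],0,1],[[0,0,0.19],0,1],[[0,0,0.19],0,1],[[0,0,0.19],0,1]]' 20; python3 -m jog '[[[0,0,-0.05],0,1],[[0,0,-0.2],0,1],[[0,0,-0.3],0,1],[[0,0,-0.3],0,1]]'; python3 - <<'E'
from h import *
go(.487,.3385,.30,-2)
E
```

```text
time: 12.1
tool_pos: [0.4969, 0.1359, 0.1854]
tool_rot: [-3.141, -0.001, 0.022]
contact_force: [-1.0, 0.3, 4.2]
opening: 0.0194
grip_force: 20.0
time: 12.6
tool_pos: [0.4975, 0.136, 0.308]
tool_rot: [-3.141, -0.007, 0.022]
contact_force: [0.1, 0.9, -0.4]
opening: 0.0195
grip_force: 20.0
shift [-0.0152 -0.5067  0.02  ] turn 0.0181
```

```bash
python3 -m jog '[[[-0.015,-0.507,0.02],0.018,1],[[-0.015,-0.507,0.02],0.018,1],[[-0.015,-0.507,0.02],0.018,1],[[-0.015,-0.507,0.02],0.018,1],[[-0.015,-0.507,0.02],0.018,1],[[-0.015,-0.507,0.02],0.018,1]]'; python3 -m jog '[[[0,0,0.14],0,1],[[0,0,0.24],0,1],[[0,0,0.275],0,1],[[0,0,0.275],0,1],[[0,0,0.275],0,1],[[0,0,0.275],0,0.45],[[0,0,0.275],0,0.45],[[0,0,0.275],0,0.45],[[0,0,0.275],0,0.45]]'; python3 -m jog '[[[0,0,-0.05],0,0.45],[[0,0,-0.2],0,0.45],[[0,0,-0.3],0,0.45],[[0,0,-0.3],0,0.45]]'; python3 - <<'E'
from h import *
go(.462,-.0357,.30,-3.6)
E
```

```text
time: 13.35
tool_pos: [0.4866, 0.337, 0.2965]
tool_rot: [3.14, 0.001, -0.036]
contact_force: [0.2, -0.6, -0.9]
opening: 0.0194
grip_force: 20.0
time: 14.48
tool_pos: [0.4864, 0.3386, 0.1872]
tool_rot: [-3.141, -0.0, -0.035]
contact_force: [0.2, -0.5, -0.5]
opening: 0.0497
grip_force: 0.0
time: 14.98
tool_pos: [0.487, 0.3389, 0.3109]
tool_rot: [-3.138, -0.007, -0.035]
contact_force: [0.2, -0.0, -0.3]
opening: 0.0505
grip_force: 0.0
shift [-0.0302  0.9382  0.0272] turn 0.009
```

```bash
python3 -m jog '[[[-0.03,0.938,0.027],0.009,0.45],[[-0.03,0.938,0.027],0.009,0.45],[[-0.03,0.938,0.027],0.009,0.45],[[-0.03,0.938,0.027],0.009,0.45],[[-0.03,0.938,0.027],0.009,0.45],[[-0.03,0.938,0.027],0.009,0.45],[[-0.03,0.938,0.027],0.009,0.45],[[-0.03,0.938,0.027],0.009,0.45],[[-0.03,0.938,0.027],0.009,0.45]]'; python3 - <<'E'
from h import *
go(.462,-.0357,.185,-3.6)
im=cams.read_camera("scene");cv2.imwrite("pics/s5.png",cv2.resize(im[100:270,160:430,::-1],(540,340)))
for n in("blue_syringe","blue_tip"): print(n,[(d["position"],d["confidence"]) for d in models.pinpoint(n,"scene")[:1]])
E
```

```text
time: 16.1
tool_pos: [0.4613, -0.0347, 0.2959]
tool_rot: [-3.141, 0.001, -0.061]
contact_force: [1.0, -0.6, -0.1]
opening: 0.0506
grip_force: 0.0
shift [0.0018 0.0025 0.2773] turn 0.0006
blue_syringe [([0.4641, -0.037, 0.0125], 0.72)]
blue_tip [([0.5226, -0.0417, 0.0179], 0.85)]
```

View pics/s5.png

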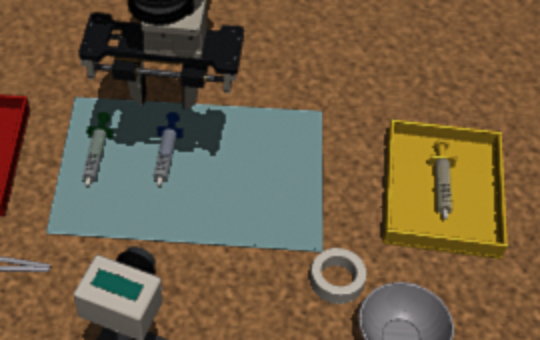

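The yellow syringe lies in the yellow tray (443,180). Now I'll grip blue and lift it.

```bash
python3 -m jog '[[[0.002,0.002,0.14],0,0.45],[[0.002,0.002,0.24],0,0.45],[[0.002,0.002,0.276],0,0.45],[[0.002,0.002,0.276],0,0.45],[[0.002,0.002,0.276],0,0.45],[[0.002,0.002,0.276],0,1],[[0.002,0.002,0.276],0,1],[[0.002,0.002,0.276],0,1],[[0.002,0.002,0.276],0,1],[[0.002,0.002,0.276],0,1],[[0.002,0.002,0.276],0,1]]' 25; python3 -m jog '[[[0,0,-0.05],0,1],[[0,0,-0.2],0,1],[[0,0,-0.36],0,1],[[0,0,-0.4],0,1],[[0,0,-0.4],0,1]]'; python3 - <<'E'
from h import *
v=np.array([.6146,.0034]);g=v-.0055*np.array([np.cos(np.radians(73)),np.sin(np.radians(73))])
go(*g,.341,73)
E
```

```text
time: 17.62
tool_pos: [0.4622, -0.0369, 0.1861]
tool_rot: [-3.142, -0.0, -0.063]
contact_force: [-1.1, 0.3, 5.6]
opening: 0.0192
grip_force: 25.0
time: 18.25
tool_pos: [0.4622, -0.0369, 0.3469]
tool_rot: [3.141, -0.003, -0.063]
contact_force: [0.0, -0.9, -1.2]
opening: 0.0192
grip_force: 25.0
shift [ 0.3707 -0.1112  0.0149] turn -0.4256
```

```bash
python3 -m jog '[[[0.05,0,0.012],-0.4256,1],[[0.1,0,0.012],-0.4256,1],[[0.15,-0.03,0.012],-0.4256,1],[[0.2,-0.06,0.012],-0.4256,1],[[0.25,-0.08,0.012],-0.4256,1],[[0.3,-0.1,0.012],-0.4256,1],[[0.34,-0.11,0.012],-0.4256,1],[[0.371,-0.111,0.012],-0.4256,1],[[0.371,-0.111,0.012],-0.4256,1],[[0.371,-0.111,0.012],-0.4256,1],[[0.371,-0.111,0.012],-0.4256,1],[[0.371,-0.111,0.012],-0.4256,1]]'; python3 - <<'E'
from h import *
s=observe();print(s["tool_pos"],s["tool_rot"])
for c,b in(("scene",(150,130,310,250)),("top",(200,120,320,210))):
    im=cams.read_camera(c);x0,y0,x1,y1=b
    cv2.imwrite(f"pics/{c}6.png",cv2.resize(im[y0:y1,x0:x1,::-1],None,fx=5 if c=="scene" else 6,fy=5 if c=="scene" else 6,interpolation=3))
    for n in("blue_syringe","blue_tip","lens","camera"): print(c,n,[(np.round(d["position"],4),d["confidence"]) for d in models.pinpoint(n,c)[:1]])
E
```

```text
time: 19.75
tool_pos: [0.6128, -0.002, 0.3412]
tool_rot: [3.141, -0.0, 1.274]
contact_force: [-0.6, 0.4, 0.1]
opening: 0.0193
grip_force: 25.0
[ 0.6127544  -0.00199264  0.34122446] [ 3.14149631e+00 -8.73017682e-05  1.27381981e+00]
scene blue_syringe [(array([0.613 , 0.003 , 0.1691]), 0.48)]
scene blue_tip [(array([ 0.6536, -0.2307,  0.0015]), 0.75)]
scene lens [(array([ 0.7282, -0.0302,  0.1692]), 0.81)]
scene camera [(array([ 0.7847, -0.0462,  0.0035]), 0.58)]
top blue_syringe []
top blue_tip []
top lens [(array([ 0.7306, -0.0321,  0.1656]), 0.62)]
top camera [(array([ 0.7846, -0.0479, -0.0008]), 0.86)]
```

View pics/scene6.png

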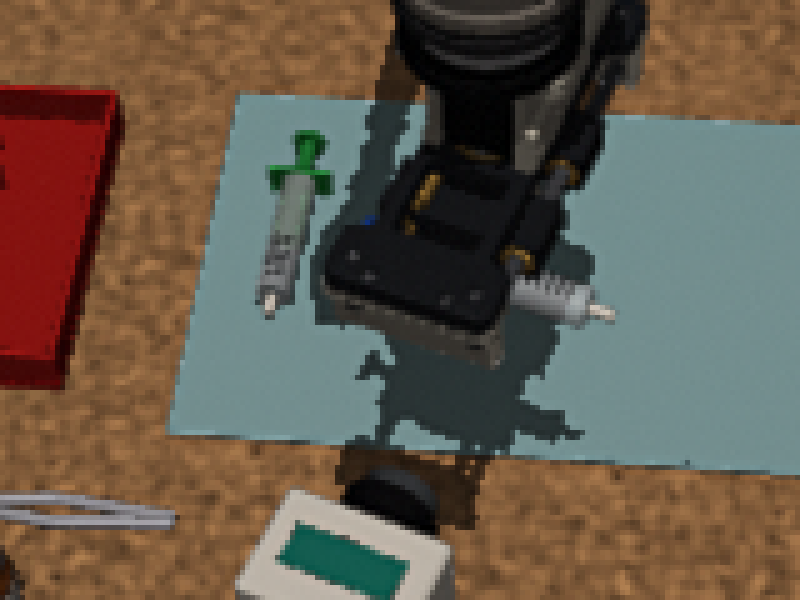

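View pics/top6.png

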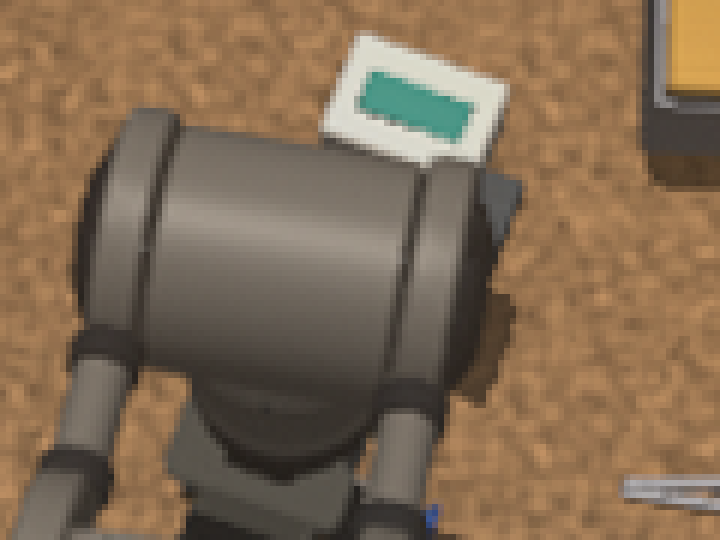

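Blue is held with the nozzle to the left (612,314 in the scene crop). Checking tip position, height and camera yaw numerically.

```bash
python3 - <<'E'
from h import *
S=lambda x,y:(150+x/5-.4,130+y/5-.4);T=lambda x,y:(200+x/6-.4,120+y/6-.4)
def yaw(c,p,q,z=.196):
    d=onz(c,p,z)-onz(c,q,z);return np.degrees(np.arctan2(-d[0],d[1])).round(1)
print("top",yaw("top",T(370,70),T(474,103)),yaw("top",T(358,110),T(460,140)),yaw("top",T(362,33),T(508,83)),"scene",yaw("scene",S(410,557),S(298,522)),yaw("scene",S(390,600),S(277,560)))
print("tip at z.17",onz("scene",S(614,315),.17))
s=observe();w=s["tool_rot"][2];u=np.array([np.cos(w),np.sin(w)])
o=s["tool_pos"][:2]+.0055*u;print("origin",o,"tip expected",o+.052*u)
P_=P("scene");q=P_@np.r_[o+.052*u,s["tool_pos"][2]-.172,1];print("proj",q[:2]/q[2],"seen",S(614,315))
for r in (-15,-16,-17,-18):
    a=np.radians(r);print(r,np.array([.7825,-.0475])-.175*np.array([np.cos(a),np.sin(a)]),np.array([.7295,-.033])-.12*np.array([np.cos(a),np.sin(a)]))
for n in range(3):
    for c in("scene","top"):
        cams.read_camera(c)
        for k in("lens","camera"):print(c,k,[np.round(d["position"],4) for d in models.pinpoint(k,c)[:1]])
E
```

```text
top -16.0 -14.6 -17.4 scene -15.0 -17.0
tip at z.17 [0.63094342 0.05198543]
origin [0.61460811 0.00331121] tip expected [0.62981348 0.05303843]
proj [272.88873876 192.45627748] seen (272.40000000000003, 192.6)
-15 [ 0.61346298 -0.00220667] [ 0.6135889  -0.00194171]
-16 [0.6142792  0.00073654] [6.14148596e-01 7.64826980e-05]
-17 [0.61514667 0.00366505] [0.61474343 0.0020846 ]
-18 [0.61606511 0.00657797] [0.61537322 0.00408204]
scene lens [array([ 0.7305, -0.0297,  0.17  ])]
scene camera [array([ 7.804e-01, -4.330e-02,  2.000e-04])]
top lens [array([ 0.7299, -0.0325,  0.1682])]
top camera [array([ 0.7825, -0.0486,  0.0014])]
scene lens [array([ 0.7295, -0.0325,  0.1719])]
scene camera [array([ 0.783 , -0.0428,  0.0017])]
top lens [array([ 0.7271, -0.0305,  0.1681])]
top camera [array([ 0.7845, -0.0497,  0.0012])]
scene lens [array([ 0.728 , -0.0342,  0.1687])]
scene camera [array([ 0.4786, -0.1315,  0.0147])]
top lens [array([ 0.7294, -0.0317,  0.1664])]
top camera [array([ 0.7825, -0.0496,  0.0022])]
```

```bash
python3 -m jog '[[[-0.004,0.001,-0.002],-0.004,1],[[-0.004,0.001,-0.002],-0.004,1],[[-0.004,0.001,-0.002],-0.004,1],[[-0.004,0.001,-0.002],-0.004,1],[[-0.004,0.001,-0.002],-0.004,1],[[-0.004,0.001,-0.002],-0.004,1],[[-0.004,0.001,-0.002],-0.004,1],[[-0.004,0.001,-0.002],-0.004,1]]'; python3 - <<'E'
from h import *
s=observe();w=s["tool_rot"][2];print(s["tool_pos"][:2]+.0055*np.array([np.cos(w),np.sin(w)]),s["tool_pos"][2]-.172,np.degrees(w),s["grip_force"],abs(s["qvel"]).max())
print(robot.hand_in())
E
```

```text
time: 22.15
tool_pos: [0.6129, -0.0036, 0.3419]
tool_rot: [3.142, -0.0, 1.287]
contact_force: [0.6, -0.3, -0.1]
opening: 0.019
grip_force: 25.0
[0.61446567 0.00166477] 0.16991865629729064 73.71658078994598 24.995148181915283 0.0022103238871404225
the job is handed in; nothing more can be done
None
```

The job is handed in at about 22 s: the red and yellow syringes lie in their own trays, and the blue one is held still at the view point by my measurements (about 12 cm from the lens, 170 mm high, level, square across, nozzle to the robot's left).

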